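# Re-clamp a soil block square in its trimming jig

## Robot

A 7-joint arm with a two-finger parallel gripper is mounted at the origin on the work surface. World frame = base frame: x ahead of the robot, y to its left, z up, the work surface at z = 0. Lengths are in m, angles in degrees, forces in N, time in s.
With the tool pointing down it reaches from about 0.425 to 0.875 m from the base axis. Payload 4.7 kg.
Tool frame: the origin (TCP) lies midway between the tips of the shut fingers; the grasp point (between the pads) lies env.grasp_offset behind it (env.grasp_offset is the distance from the TCP to the grasp point, in m); z points along the fingers, y is the line along which they close (so a half turn about z gives the same grasp; the last joint's range is limited). The gripper opens to 87 mm and grips with 3 to 60 N. Pads are 19 mm wide; open, the fingers measure 117 mm over their backs; the gripper's body (75 mm by 190 mm) begins 51 mm behind the grasp point.
Start: joints at [65.151, 18.392, -4.016, 83.108, 1.295, 78.541, -3.26], TCP at [0.281, -0.586, 0.223] pointing down, gripper open.
Joint ranges: [-163.93, 163.93], [-17.29, 119.83], [-79.2, 71.16], [3.27, 140.29], [-89.18, 269.18], [5.43, 117.66], [-154.24, 154.24]. Speed limits (degrees/s): [147.25, 147.25, 180, 180, 180, 180, 180].

## Interface

Orientations are given as [roll, pitch, yaw] about the fixed x, y, z axes, in that order (R = Rz(yaw) Ry(pitch) Rx(roll)).
In Python, from cell import env, viewer gives the robot as it stands.
- The arm moves only by the tool step_arm, never from a script. Its arguments are lists of equal length, an entry for each row: "delta_pos": the shift along the tool's x, y, z in units of 0.2 m (1.0 is 0.2 m), a list of three; "rot": the turn, a rotation vector about the tool's x, y, z in units of 1.5 rad (1.0 is 1.5 rad), a list of three; "gripper": the gripper command: -1 is shut, 1 is fully open, values between are in proportion. A call has 1 to 20 rows; each row is the pose to reach, as a shift and turn from the pose commanded when the call began, along the tool's axes at that moment; what a row does not reach only later rows make up. A row lasts 1/8 s, in which the tool goes at most 62.5 mm and 10.7 degrees, less where a joint would pass 70% of its speed; a pose out of reach is approached as far as the arm can. A call with a number of a shift or a turn outside -1 to 1 is refused whole. A call with a gripper value outside its range is refused whole. The fingers move at their own pace and stop on an object; "squeeze" is the grip in N (left out, the last holds). Time passes only in rows, so rows that repeat a pose let the fingers close. It gives the time, the measured TCP pose, the force, the opening and the grip force at its end, in the units of the state.
- env.get_obs(): the state, without advancing time (a new reading comes with each control period).
- viewer.read_camera(name): name is "scene" or "top" or "wrist"; returns a dict with "img" (420x560x3 uint8, red, green, blue), "fx", "fy", "cx", "cy" (pixels), "pose" (4x4, takes a point from camera to world coordinates). Camera axes: x right, y down, z forward; pixel columns grow to the right and rows downward; lengths in m; the calibration is good to about 2 mm. A picture is of the moment at which its call begins. There is no depth.
- env.sign_off(): hands the job in; it is judged then, once.
The state is a dict: "time_s": time; "qpos": joint angles; "joint_velocities": joint speeds; "effort": joint torques, N m; "tool_pos": TCP position; "tool_rot": TCP orientation; "force": force on the tool from outside, world axes, zero at the start; "wrist_torque": the same for the moment, N m; "grip_width": finger opening in m; "grasp_force": force on a finger pad.
Only numpy, scipy, OpenCV 4.12 (cv2) and the standard library are available. Lean on these libraries where they do the work, as an engineer would, in place of code of your own. Each camera call takes 0.05 s, during which the arm holds its last target. There are 200 camera calls.

## Task

The soil block has been clamped askew in the trimming jig. Throw the toggle clamp open, slide the block home so that it lies flush against both the long fence and the end stop, then swing the clamp back down over centre so that it locks on the block, and let go. Work in under the magnifier lamp without bumping it, and leave the jar, the wrench and the other things on the bench where they are.

Things in the scene. Friction and masses are not known exactly. Their poses are not given: they have to be found in the camera images.
- jig: Trimming jig, fixed on the bench: aluminium plate 300 mm wide (y), 15 mm thick, from jig x -130 to +135 mm. Origin on the bench plane. x points away from the robot's side, across the block to the fence; y along the fence to the left; z up. The toggle clamp stands at y = 0 on a riser behind the fence: arm reaching over the fence towards the robot, handle pointing away from it when closed
- fence_mid (a point): Middle of the long fence's face, at jig (-10, 0, 30) mm. Steel bar 200 mm long, 12 mm thick, top 30 mm above the plate. The face looks along jig -x. With the block against both stops the block's centre lies at jig x = -44 mm, y = 0
- stop_mid (a point): Middle of the end stop's face, at jig (-37.5, 60, 30) mm. Steel bar at the left end of the block, from jig x -65 to -10 mm, top 30 mm above the plate. The face looks along jig -y
- block_center (a point): Centre of the loose resin-set soil block: brown, 68 mm (its x) by 120 mm (its y) by 45 mm high, 0.4 to 0.75 kg, lying on the jig plate (top 60 mm above the bench), long side roughly along the fence. Its axes are the jig's when it lies flush. At the start it stands 10 to 30 mm off fence and stop and up to 8 degrees askew
- handle_grip (a point): Centre of the clamp handle's black rubber grip: 80 mm long (its x within 5 degrees, away from the pin), 20 mm wide (its y), 14 mm thick. Locked, it lies level at jig (131, 0, 98) mm along jig x. Opening, it rises in an arc and turns 80 degrees towards the robot until it stands nearly upright at about jig (57, 0, 176) mm, its end 40 mm higher. Over 25 mm free on both sides
- handle_pin (a point): The pin on which the handle turns (about jig y); the grip's centre is 106 mm from it and, locked, 5 degrees above it. Locked, the pin is at jig (25, 0, 90) mm and stays there for the first 0.3 rad of the handle's turn; then it shifts evenly with the turn, to jig (52, 0, 70) mm when fully open (handle turned 1.45 rad from locked)
- clamp_arm (a joint): Angle of the clamp arm, rad: about 0.09 when locked on the block (the arm then lies level); grows as the arm swings up and back, stop at 1.22 (open). Open, it stays where it is left. Closing, its foot meets the block at about 0.12
- clamp_handle (a joint): Angle of the handle relative to the arm, rad: 0 shut against its stop, about 0.19 at dead centre, 2.58 fully open. The foot is sprung: about 26 N on the block when locked. Above dead centre it pushes the handle open, below it holds it shut. It takes 5 to 10 N at the grip to swing it over centre either way
- foot_face (a point): Under face of the clamp's round rubber foot, 15 mm across, on a sprung spindle 65 mm in front of the arm's pin (pin at jig (23, 0, 59) mm). Locked, at jig (-42, 0, 60) mm, pressing on the block. Open, the arm stands up over the fence, its end about 140 mm above the bench, clear of the block
- lamp: Magnifier lamp, fixed; origin and axes are the jig's. Its head, 176 mm across, 30 mm thick, with a glass lens, hangs over the clamp handle: centre at jig (179, 0) mm, underside 285 mm above the bench, nearest edge at jig x 91 mm. A tool pointing straight down at the closed handle would hit it: lean the tool 35 to 45 degrees, fingers pointing away from the robot. Foot and jointed arm at the right rear
- jar: Small screw-top jar, 42 mm across, 58 mm high, standing on the left of the jig plate. Origin at the centre of its underside
- wrench: Open wrench, 130 mm long, lying at the right rear of the jig plate. Origin under its middle
- brush: Brush, 180 mm long, lying on the bench to the right. Origin under its middle
- spare: Second soil block of the same size, lying on the bench at the right, not to be used. Origin at the centre of its underside
- cup: White plastic dish, 84 mm across, 35 mm high, on the bench at the left. Origin at the centre of its underside
- resin: Bottle, 70 mm across, 150 mm high, on the bench at the right. Origin at the centre of its underside
Things that resemble listed ones, but are neither listed nor needed, are in the scene too. What is shaped like the part that bears block_center but purple is not meant.

How it is judged:
By the outcome, as a careful person would: the job done as asked, in the order asked, and still so for the second after the job is handed in, with the robot touching nothing.
It also fails if it takes over 67 s, if anything falls off the work surface, if the arm or the gripper's body presses on something with over 40 N, if the wrist force passes 120 N, or if a joint passes its speed limit or range.

## Working session

There is one attempt and no reset: what is moved stays moved. The work goes in short steps, Python scripts to look and compute and a tool call to move; the robot and the scene stay as the last step left them, time stands still between calls to the robot, and variables do not carry over. Pictures are saved under pics/ and viewed, at most 10 in all, crops included, and the job is handed in when it is done.

Besides the shell and the picture viewer there is one more tool, called after "Request:" as a command line: name --argument value ..., lists and objects as JSON in quotes. step_arm: Moves the arm, as the interface text tells. Shifts and turns lie within -1 to 1; 1 stands for 0.2 m of shift or 1.5 rad of turn. Its arguments: {"type":"object","properties":{"delta_pos":{"type":"array"},"rot":{"type":"array"},"gripper":{"type":"array"},"squeeze":{"type":"number"}},"required":["delta_pos","rot","gripper"]}

```bash
mkdir -p pics; ls; python3 - <<'E'
from cell import env, viewer
import cv2,numpy as np
for n in("scene","top"):
    c=viewer.read_camera(n); cv2.imwrite(f"pics/{n}0.png",cv2.resize(c["img"][:,:,::-1],None,fx=1.42,fy=1.42,interpolation=cv2.INTER_CUBIC)); print(n,c["fx"],c["fy"],c["cx"],c["cy"],c["pose"].round(4).tolist())
print(env.get_obs(),env.grasp_offset)
E
```

```text
pics
scene 421.2980738241228 421.2980738241228 275.9068722780389 211.23755734417264 [[0.8811, 0.3545, -0.3129, 0.9351], [0.4728, -0.6661, 0.5768, -0.8928], [-0.004, -0.6562, -0.7545, 1.1535], [0.0, 0.0, 0.0, 1.0]]
top 538.8390397429623 538.8390397429623 267.00409192315175 204.98319904247097 [[-0.0541, -0.9782, 0.2005, 0.2032], [-0.9985, 0.0541, -0.0055, -0.1132], [-0.0055, -0.2005, -0.9797, 1.5121], [0.0, 0.0, 0.0, 1.0]]
{'time_s': 0.1, 'qpos': array([65.14953831, 18.43698039, -4.01640342, 83.17012749,  1.29385458,
       78.54194656, -3.26192152]), 'joint_velocities': array([ 0.0910647 , -0.06490596, -0.09823787, -0.15532324,  0.03169258,
        0.07569952, -0.05869417]), 'effort': array([-1.10665896e-03, -4.92570877e+01, -4.06302055e-01, -3.13396382e+01,
       -6.40928792e-02,  3.95237573e-02,  1.00710258e-04]), 'tool_pos': array([ 0.28119578, -0.58544864,  0.22152703]), 'tool_rot': array([-1.79896123e+02,  4.21614857e-03,  2.56587866e+01]), 'force': array([ 0.48621205, -0.59962889,  0.37722166]), 'wrist_torque': array([ 0.01762119, -0.02345281, -0.0267662 ]), 'grasp_force': 0.0, 'grip_width': 0.08729420295740044} 0.0187
```

View pics/scene0.png

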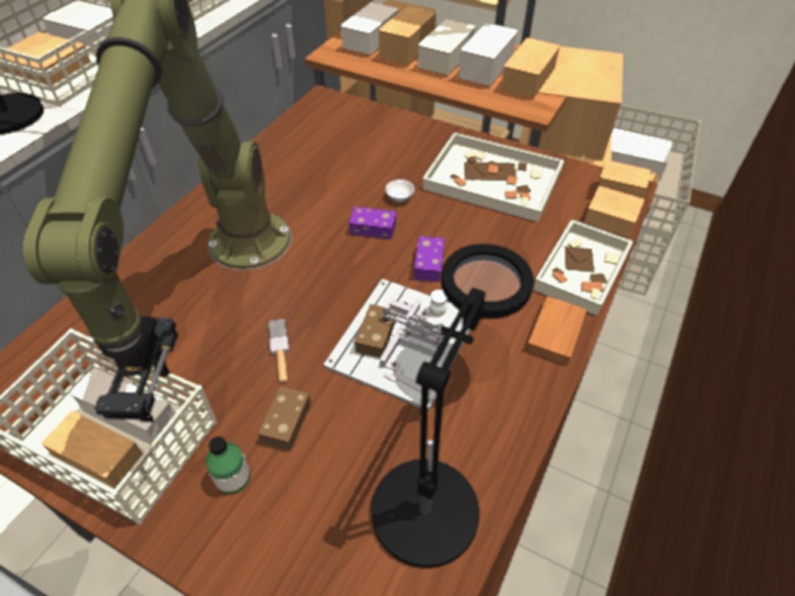

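View pics/top0.png

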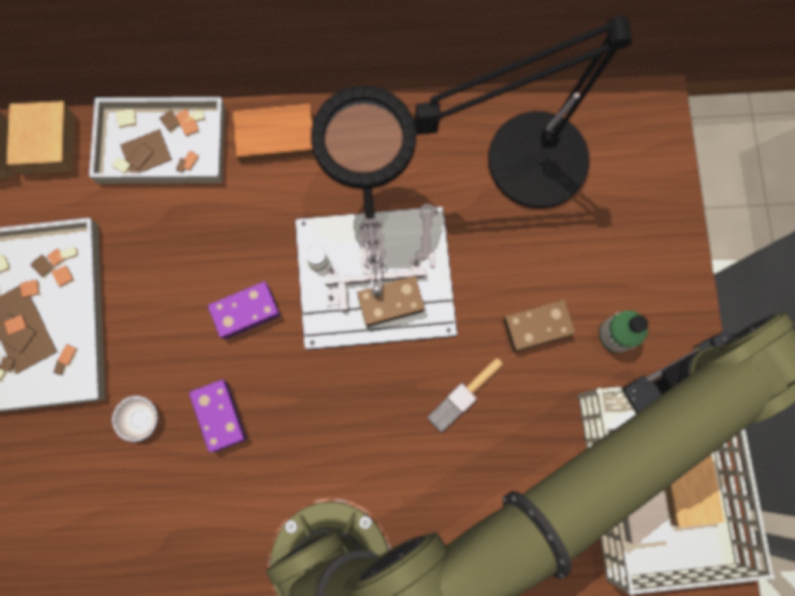

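The scene shows the jig plate (top-view picture about 297–456, 208–348) with the clamp and the brown block at (391,302). The lamp head is at (363,137), the second brown block (the spare) at (540,325) on the bench, and two purple ones at (244,310) and (217,416). The brown block on the plate fits the description. I'll confirm it in an enlarged crop and measure.

```bash
cat > h.py <<'E'
from cell import env, viewer
import cv2,numpy as np
from scipy.spatial.transform import Rotation as R
def ray(c,uv,z):
    uv=np.atleast_2d(uv).astype(float); d=np.c_[(uv[:,0]-c["cx"])/c["fx"],(uv[:,1]-c["cy"])/c["fy"],np.ones(len(uv))]@c["pose"][:3,:3].T
    o=c["pose"][:3,3]; return o+d*((z-o[2])/d[:,2])[:,None]
def proj(c,p):
    q=(np.atleast_2d(p)-c["pose"][:3,3])@c["pose"][:3,:3]; return np.c_[q[:,0]/q[:,2]*c["fx"]+c["cx"],q[:,1]/q[:,2]*c["fy"]+c["cy"]]
def brown(c,box):
    hsv=cv2.cvtColor(c["img"],cv2.COLOR_RGB2HSV); m=np.zeros(hsv.shape[:2],np.uint8); x0,y0,x1,y1=box
    m[y0:y1,x0:x1]=cv2.inRange(hsv,(5,60,60),(25,220,220))[y0:y1,x0:x1]
    return m
def big(m):
    cs=cv2.findContours(m,cv2.RETR_EXTERNAL,cv2.CHAIN_APPROX_NONE)[0]; return max(cs,key=cv2.contourArea)
E
python3 - <<'E'
from h import *
c=viewer.read_camera("top"); im=c["img"]
hsv=cv2.cvtColor(im,cv2.COLOR_RGB2HSV)
m=np.zeros(im.shape[:2],np.uint8); m[140:250,200:330]=cv2.inRange(hsv,(0,0,70),(180,60,255))[140:250,200:330]
k=cv2.convexHull(big(cv2.morphologyEx(m,cv2.MORPH_CLOSE,np.ones((5,5)))))
w=ray(c,k[:,0],0.015)[:,:2]; r=cv2.minAreaRect((w*1000).astype(np.float32)); print("plate",r, (ray(c,cv2.boxPoints(cv2.minAreaRect(k)),.015)[:,:2]).round(4).tolist())
b=brown(c,(245,185,305,235)); kb=cv2.convexHull(big(cv2.morphologyEx(b,cv2.MORPH_CLOSE,np.ones((5,5)))))
print("block top",cv2.minAreaRect((ray(c,kb[:,0],0.06)[:,:2]*1000).astype(np.float32)))
x0,y0,x1,y1=200,135,330,250
v=im.copy(); cv2.drawContours(v,[kb],-1,(0,0,255),1);cv2.drawContours(v,[k],-1,(0,255,0),1)
a=cv2.resize(v[y0:y1,x0:x1],None,fx=6,fy=5.2,interpolation=cv2.INTER_CUBIC)
cv2.imwrite("pics/c1.png",a[:,:,::-1])
E
```

```text
plate ((543.0421752929688, -114.1873779296875), (275.0957336425781, 306.0936279296875), 2.293828010559082) [[0.672, 0.0496], [0.687, -0.2633], [0.4119, -0.27], [0.3982, 0.0319]]
block top ((482.3927917480469, -142.28817749023438), (72.24468231201172, 119.87384796142578), 12.28425407409668)
```

View pics/c1.png

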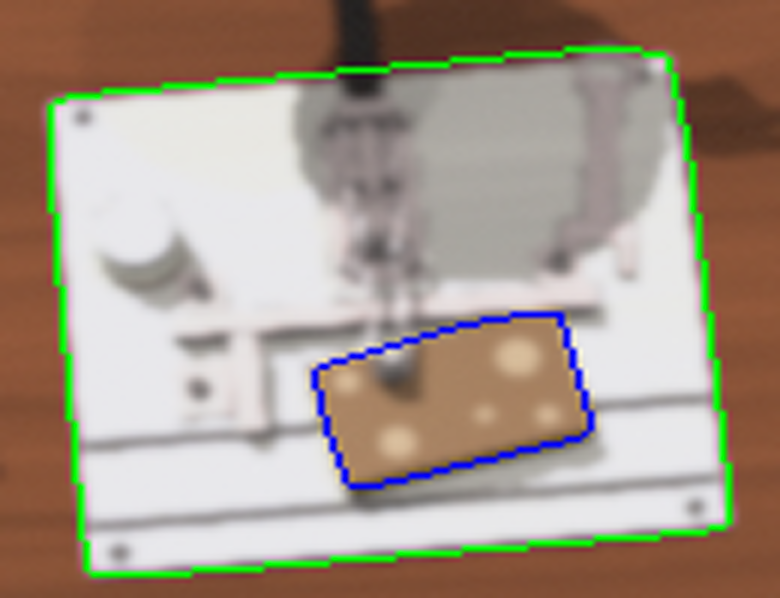

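The enlarged crop confirms the target: the brown block at crop (455,400) lies on the plate under the clamp foot at (392,365). The plate is outlined in green and the black grip is at (357,55). Next I'll compute the jig pose from the plate edges.

```bash
python3 - <<'E'
from h import *
c=viewer.read_camera("top"); s=viewer.read_camera("scene")
f=lambda u,v:(200+(u+.5)/6-.5,135+(v+.5)/5.2-.5)
P=ray(c,[f(50,100),f(668,52),f(730,525),f(90,574)],.015)[:,:2]
print(P.round(4).tolist(),[np.linalg.norm(P[i]-P[i-1]).round(4) for i in range(4)])
for a,b in((0,1),(3,2),(0,3),(1,2)): d=P[b]-P[a];print(np.degrees(np.arctan2(d[1],d[0])).round(2))
# grip centre: black blob in top, scene
for n,k in(("top",c),("scene",s)):
    # scene crop
    cv2.imwrite(f"pics/{n}raw.png",k["img"][:,:,::-1])
v=s["img"][190:290,225:345]; cv2.imwrite("pics/c2.png",cv2.resize(v,None,fx=6,fy=6,interpolation=cv2.INTER_CUBIC)[:,:,::-1])
E
```

```text
[[0.6699, 0.041], [0.6811, -0.2584], [0.4138, -0.2686], [0.4037, 0.0309]] [np.float64(0.2664), np.float64(0.2997), np.float64(0.2674), np.float64(0.2997)]
-87.86
-88.06
-177.83
-177.83
```

View pics/c2.png

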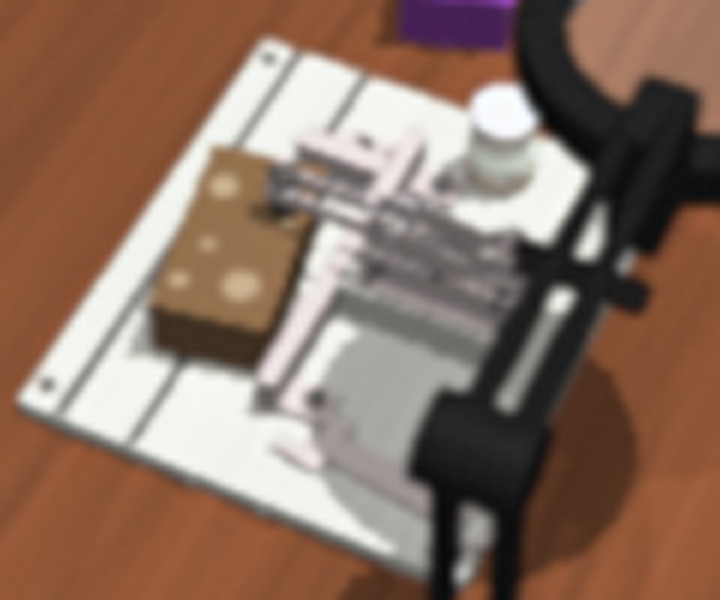

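Plate edges give 0.2997 × 0.267 m (expected 0.300 × 0.265), so the jig origin is about (0.540, -0.114) with yaw about 2.1°. In this crop the block is at (230,250), the clamp at (420,240) and the grip is partly hidden behind the lamp arm near (560,265). Now a planning helper, then the first move.

```bash
cat >> h.py <<'E'
import json,os
O=np.array([0.540,-0.114,0]); YAW=2.1
RJ=R.from_euler("z",YAW,degrees=True)
def jig2w(p): return O+RJ.apply(np.array(p,float)/1000)
def w2jig(p): return RJ.inv().apply(np.array(p)-O)*1000
def cmd(): 
    if os.path.exists("cmd.json"): d=json.load(open("cmd.json")); return np.array(d[0]),R.from_quat(d[1])
    return np.array([.281,-.586,.223]),R.from_euler("xyz",[180,0,25.66],degrees=True)
def rot(lean): # fingers lean away from robot
    s,k=np.sin(np.radians(lean)),np.cos(np.radians(lean))
    return RJ*R.from_matrix(np.array([[k,0,s],[0,-1,0],[s,0,-k]]).T)
def plan(ts):
    """ts: (jig grasp point mm, lean); prints rows relative to the commanded pose, remembers the last"""
    p0,r0=cmd()
    for g,l in ts:
        r=rot(l); p=jig2w(g)+r.apply([0,0,env.grasp_offset])
        d=(r0.inv().apply(p-p0)/.2).round(3); v=((r0.inv()*r).as_rotvec()/1.5).round(3)
        print(np.round(g),l,d.tolist(),v.tolist())
    json.dump([(p0+r0.apply(d*.2)).tolist(),(r0*R.from_rotvec(v*1.5)).as_quat().tolist()],open("cmd.json","w"))
def grip(th):
    f=max(0,(th-.3)/1.15); a=np.radians(5)+th
    return [25+27*f+106*np.cos(a),0,90-20*f+106*np.sin(a)]
def st():
    o=env.get_obs(); print(o["time_s"],"jigTCP",w2jig(o["tool_pos"]).round(1),"F",RJ.inv().apply(o["force"]).round(1),"w",round(o["grip_width"],4),o["grasp_force"],o["tool_rot"].round(1))
E
python3 - <<'E'
from h import *
print(w2jig([.281,-.586,.223]))
plan([([-180,-330,330],15)])
E
```

```text
[-276.1218845  -462.19228131  223.        ]
[-180 -330  330] 15 [0.727, -0.404, -0.445] [-0.036, 0.172, 0.273]
```

Request:
step_arm --delta_pos '[[0, 0, -0.3], [0.1, -0.05, -0.445], [0.727, -0.404, -0.445], [0.727, -0.404, -0.445], [0.727, -0.404, -0.445], [0.727, -0.404, -0.445], [0.727, -0.404, -0.445]]' --rot '[[0, 0, 0], [0, 0, 0], [-0.036, 0.172, 0.273], [-0.036, 0.172, 0.273], [-0.036, 0.172, 0.273], [-0.036, 0.172, 0.273], [-0.036, 0.172, 0.273]]' --gripper '[[-0.1], [-0.1], [-0.1], [-0.1], [-0.1], [-0.1], [-0.1]]'

```text
$.gripper[0]: bad value
```

```bash
python3 - <<'E'
from h import *
st();plan([([-40,-165,280],20)])
E
```

```text
0.25 jigTCP [-275.8 -461.9  222.1] F [ 0.7 -0.4 -0.9] w 0.0872 0.0 [-179.9    0.    25.7]
[ -40 -165  280] 20 [0.619, -0.826, 0.422] [0.0, 0.058, -0.0]
```

Request:
step_arm --delta_pos '[[0, 0, -0.3], [0.1, -0.05, -0.445], [0.727, -0.404, -0.445], [0.727, -0.404, -0.445], [0.727, -0.404, -0.445], [0.727, -0.404, -0.445], [0.727, -0.404, -0.445]]' --rot '[[0, 0, 0], [0, 0, 0], [-0.036, 0.172, 0.273], [-0.036, 0.172, 0.273], [-0.036, 0.172, 0.273], [-0.036, 0.172, 0.273], [-0.036, 0.172, 0.273]]' --gripper '[-0.1, -0.1, -0.1, -0.1, -0.1, -0.1, -0.1]'

```text
time_s: 1.12
tool_pos: [0.3768, -0.4512, 0.3116]
tool_rot: [179.9, -14.9, 2.1]
force: [-0.8, -0.2, 0.2]
grip_width: 0.0394
grasp_force: 0.0
```

Request:
step_arm --delta_pos '[[0.619, -0.826, 0.422], [0.619, -0.826, 0.422], [0.619, -0.826, 0.422], [0.619, -0.826, 0.422], [0.619, -0.826, 0.422], [0.619, -0.826, 0.422]]' --rot '[[0, 0.058, 0], [0, 0.058, 0], [0, 0.058, 0], [0, 0.058, 0], [0, 0.058, 0], [0, 0.058, 0]]' --gripper '[-0.1, -0.1, -0.1, -0.1, -0.1, -0.1]'

```text
time_s: 1.88
tool_pos: [0.5125, -0.2819, 0.262]
tool_rot: [180.0, -19.9, 2.0]
force: [0.1, 0.0, 0.2]
grip_width: 0.0391
grasp_force: 0.0
```

```bash
python3 - <<'E'
from h import *
st();g=np.array(grip(0)); s,k=np.sin(np.radians(40)),np.cos(np.radians(40))
plan([([-30,0,230],30),(g-90*np.array([s,0,-k]),40)])
E
```

```text
1.875 jigTCP [ -33.6 -166.7  262. ] F [0.1 0.  0.2] w 0.0391 0.0 [180.  -19.9   2. ]
[-30   0 230] 30 [-0.023, -0.825, 0.251] [0.0, 0.117, -0.0]
[ 73.   0. 168.] 40 [0.37, -0.825, 0.712] [0.0, 0.233, -0.0]
```

Request:
step_arm --delta_pos '[[-0.023, -0.825, 0.251], [-0.023, -0.825, 0.251], [-0.023, -0.825, 0.251], [-0.023, -0.825, 0.251], [0.37, -0.825, 0.712], [0.37, -0.825, 0.712], [0.37, -0.825, 0.712], [0.37, -0.825, 0.712], [0.37, -0.825, 0.712]]' --rot '[[0, 0.117, 0], [0, 0.117, 0], [0, 0.117, 0], [0, 0.117, 0], [0, 0.233, 0], [0, 0.233, 0], [0, 0.233, 0], [0, 0.233, 0], [0, 0.233, 0]]' --gripper '[-0.1, -0.1, -0.1, -0.1, -0.1, -0.1, -0.1, -0.1, -0.1]'

```text
time_s: 3.0
tool_pos: [0.6256, -0.113, 0.1561]
tool_rot: [179.8, -40.2, 2.1]
force: [-0.5, 0.6, -0.5]
grip_width: 0.039
grasp_force: 0.0
```

```bash
python3 - <<'E'
from h import *
st();c=viewer.read_camera("wrist")
v=c["img"].copy()
for p in ([131,0,98],[171,0,101],[91,0,94],[135,150,15],[135,-150,15],[-10,0,45],[-10,-100,45]):
    u=proj(c,jig2w(p))[0]; print(p,u.round(1)); cv2.drawMarker(v,tuple(int(x) for x in u.round()),(255,0,0),0,8)
cv2.imwrite("pics/w1.png",cv2.resize(v,None,fx=1.42,fy=1.42)[:,:,::-1])
plan([(grip(0),40)])
E
```

```text
3.0 jigTCP [ 85.5  -2.1 156.1] F [-0.5  0.7 -0.5] w 0.039 0.0 [179.8 -40.2   2.1]
[131, 0, 98] [274.  222.9]
[171, 0, 101] [274.1 176.2]
[91, 0, 94] [274.  274.9]
[135, 150, 15] [129.1 246.8]
[135, -150, 15] [419.3 246.4]
[-10, 0, 45] [274.1 418.4]
[-10, -100, 45] [403.6 418. ]
[131.   0.  99.] 40 [-0.0, -0.0, 0.45] [0.0, -0.0, -0.0]
```

View pics/w1.png

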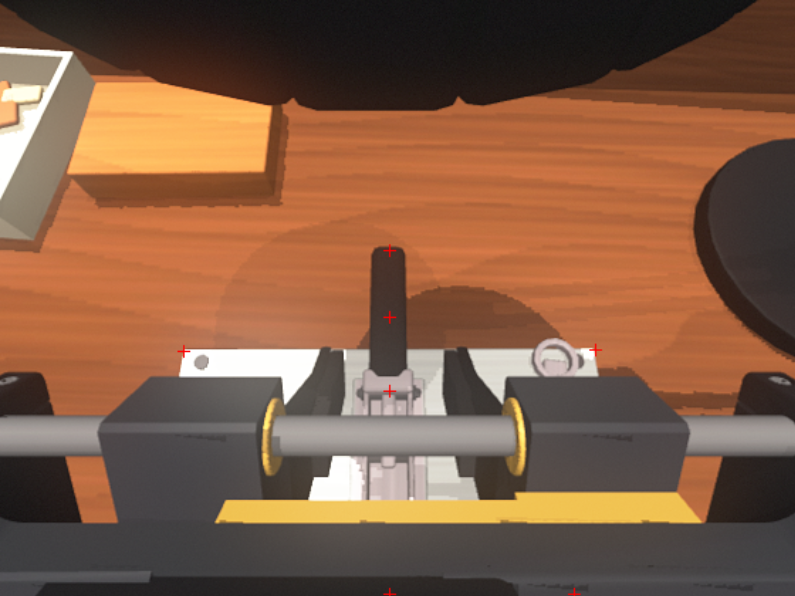

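The wrist view shows the predicted points (red) landing on the grip at (389,247–317) and on the plate corners at (184,351) and (596,350), so the jig pose is good. Advance and grip.

Request:
step_arm --delta_pos '[[0, 0, 0.15], [0, 0, 0.3], [0, 0, 0.45], [0, 0, 0.45], [0, 0, 0.45], [0, 0, 0.45], [0, 0, 0.45], [0, 0, 0.45]]' --rot '[[0, 0, 0], [0, 0, 0], [0, 0, 0], [0, 0, 0], [0, 0, 0], [0, 0, 0], [0, 0, 0], [0, 0, 0]]' --gripper '[-0.1, -0.1, -0.1, -0.1, -0.8, -0.8, -0.8, -0.8]' --squeeze 20

```text
time_s: 4.05
tool_pos: [0.6832, -0.1082, 0.0856]
tool_rot: [180.0, -40.1, 2.1]
force: [-2.7, 2.6, 3.2]
grip_width: 0.0199
grasp_force: 20.0
```

```bash
python3 - <<'E'
from h import *
st();plan([(grip(t),40) for t in np.linspace(.1,1.45,14)])
E
```

```text
4.05 jigTCP [143.3   0.5  85.6] F [-2.6  2.7  3.2] w 0.0199 19.999670775141567 [180.  -40.1   2.1]
[129.   0. 110.] 40 [0.028, -0.0, -0.044] [0.0, -0.0, -0.0]
[127.   0. 120.] 40 [0.052, -0.0, -0.094] [0.0, -0.0, -0.0]
[123.   0. 131.] 40 [0.072, -0.0, -0.144] [0.0, -0.0, -0.0]
[121.   0. 139.] 40 [0.089, -0.0, -0.183] [0.0, -0.0, -0.0]
[117.   0. 146.] 40 [0.101, -0.0, -0.222] [0.0, -0.0, -0.0]
[113.   0. 153.] 40 [0.107, -0.0, -0.263] [0.0, -0.0, -0.0]
[108.   0. 159.] 40 [0.107, -0.0, -0.303] [0.0, -0.0, -0.0]
[102.   0. 165.] 40 [0.101, -0.0, -0.342] [0.0, -0.0, -0.0]
[ 95.   0. 169.] 40 [0.09, -0.0, -0.381] [0.0, -0.0, -0.0]
[ 88.   0. 173.] 40 [0.074, -0.0, -0.417] [0.0, -0.0, -0.0]
[ 81.   0. 175.] 40 [0.052, -0.0, -0.451] [0.0, -0.0, -0.0]
[ 72.   0. 177.] 40 [0.026, -0.0, -0.483] [0.0, -0.0, -0.0]
[ 64.   0. 177.] 40 [-0.006, 0.0, -0.51] [0.0, -0.0, -0.0]
[ 56.   0. 176.] 40 [-0.041, 0.0, -0.535] [0.0, -0.0, -0.0]
```

```bash
python3 - <<'E'
from h import *
c=viewer.read_camera("wrist"); p,r=cmd(); o=env.get_obs()
r=R.from_euler("xyz",o["tool_rot"],degrees=True)
print(w2jig(c["pose"][:3,3]), r.inv().apply(c["pose"][:3,3]-o["tool_pos"]))
E
```

```text
[103.85286355   0.77594735 263.59318327] [ 8.44102606e-02 -1.41305158e-04 -1.61776933e-01]
```

The wrist camera would be close under the lamp, so I'll lean further while opening.

```bash
python3 - <<'E'
from h import *
p,r=cmd()
# restore commanded pose of the grasp (last plan not executed)
q=rot(40); json.dump([(jig2w(grip(0))+q.apply([0,0,env.grasp_offset])).tolist(),q.as_quat().tolist()],open("cmd.json","w"))
th=[0,0.05,.1,.2,.3,.4,.5,.6,.7,.8,.9,1,1.1,1.2,1.3,1.4,1.46]
plan([(grip(t),np.interp(t,[0,.1,.2,.3,.4,.9,1.46],[45,49,52,54,55,55,48]).round(1)) for t in th])
E
```

```text
[131.   0.  99.] 45.0 [0.008, 0.0, -0.0] [-0.0, 0.058, 0.0]
[130.   0. 105.] 47.0 [0.026, -0.0, -0.023] [-0.0, 0.081, -0.0]
[129.   0. 110.] 49.0 [0.043, 0.0, -0.046] [0.0, 0.105, 0.0]
[127.   0. 120.] 52.0 [0.071, 0.0, -0.094] [0.0, 0.14, 0.0]
[123.   0. 130.] 54.0 [0.093, 0.0, -0.145] [0.0, 0.163, -0.0]
[121.   0. 138.] 55.0 [0.112, 0.0, -0.182] [0.0, 0.175, 0.0]
[118.   0. 145.] 55.0 [0.124, 0.0, -0.22] [0.0, 0.175, 0.0]
[114.   0. 152.] 55.0 [0.13, 0.0, -0.259] [0.0, 0.175, 0.0]
[109.   0. 158.] 55.0 [0.132, 0.0, -0.298] [0.0, 0.175, 0.0]
[104.   0. 163.] 55.0 [0.128, 0.0, -0.336] [0.0, 0.175, 0.0]
[ 97.   0. 168.] 55.0 [0.118, 0.0, -0.373] [0.0, 0.175, 0.0]
[ 91.   0. 172.] 53.8 [0.102, 0.0, -0.408] [-0.0, 0.161, -0.0]
[ 83.   0. 174.] 52.5 [0.081, -0.0, -0.442] [-0.0, 0.145, 0.0]
[ 76.   0. 176.] 51.2 [0.055, -0.0, -0.472] [-0.0, 0.13, 0.0]
[ 68.   0. 177.] 50.0 [0.025, -0.0, -0.5] [-0.0, 0.116, -0.0]
[ 60.   0. 176.] 48.8 [-0.009, 0.0, -0.525] [-0.0, 0.102, -0.0]
[ 55.   0. 176.] 48.0 [-0.032, 0.0, -0.538] [-0.0, 0.093, 0.0]
```

Request:
step_arm --delta_pos '[[0.008, 0, 0], [0.008, 0, 0], [0.026, 0, -0.023], [0.043, 0, -0.046], [0.071, 0, -0.094], [0.093, 0, -0.145], [0.112, 0, -0.182], [0.124, 0, -0.22], [0.13, 0, -0.259], [0.132, 0, -0.298], [0.128, 0, -0.336], [0.118, 0, -0.373], [0.102, 0, -0.408], [0.081, 0, -0.442], [0.055, 0, -0.472], [0.025, 0, -0.5], [-0.009, 0, -0.525], [-0.032, 0, -0.538], [-0.032, 0, -0.538], [-0.032, 0, -0.538]]' --rot '[[0, 0.058, 0], [0, 0.058, 0], [0, 0.081, 0], [0, 0.105, 0], [0, 0.14, 0], [0, 0.163, 0], [0, 0.175, 0], [0, 0.175, 0], [0, 0.175, 0], [0, 0.175, 0], [0, 0.175, 0], [0, 0.175, 0], [0, 0.161, 0], [0, 0.145, 0], [0, 0.13, 0], [0, 0.116, 0], [0, 0.102, 0], [0, 0.093, 0], [0, 0.093, 0], [0, 0.093, 0]]' --gripper '[-0.8, -0.8, -0.8, -0.8, -0.8, -0.8, -0.8, -0.8, -0.8, -0.8, -0.8, -0.8, -0.8, -0.8, -0.8, -0.8, -0.8, -0.8, -0.8, -0.8]'

```text
time_s: 6.6
tool_pos: [0.6106, -0.111, 0.165]
tool_rot: [180.0, -48.2, 2.2]
force: [-4.3, 4.1, 11.4]
grip_width: 0.0198
grasp_force: 20.0
```

```bash
python3 - <<'E'
from h import *
st()
s,k=np.sin(np.radians(48)),np.cos(np.radians(48))
plan([(np.array(grip(1.46))-a*np.array([s,0,-k]),48) for a in(60,100)]+[([-90,0,270],30)])
E
```

```text
6.6 jigTCP [ 70.7   0.4 165. ] F [-4.2  4.2 11.4] w 0.0198 19.998491727747023 [180.  -48.2   2.2]
[ 10.   0. 216.] 48 [0.0, 0.0, -0.3] [-0.0, 0.0, 0.0]
[-20.   0. 243.] 48 [0.0, 0.0, -0.5] [-0.0, 0.0, 0.0]
[-90   0 270] 30 [-0.163, 0.0, -0.857] [-0.0, -0.209, 0.0]
```

Request:
step_arm --delta_pos '[[0, 0, 0], [0, 0, 0], [0, 0, 0], [0, 0, -0.15], [0, 0, -0.3], [0, 0, -0.5], [-0.163, 0, -0.857], [-0.163, 0, -0.857], [-0.163, 0, -0.857], [-0.163, 0, -0.857], [-0.163, 0, -0.857]]' --rot '[[0, 0, 0], [0, 0, 0], [0, 0, 0], [0, 0, 0], [0, 0, 0], [0, 0, 0], [0, -0.209, 0], [0, -0.209, 0], [0, -0.209, 0], [0, -0.209, 0], [0, -0.209, 0]]' --gripper '[-0.1, -0.1, -0.1, -0.1, -0.1, -0.1, -1, -1, -1, -1, -1]'

```text
time_s: 7.98
tool_pos: [0.4812, -0.1099, 0.1826]
tool_rot: [-177.6, -24.8, 1.4]
force: [-0.3, 0.2, 1.0]
grip_width: 0.0021
grasp_force: 0.0
```

```bash
python3 - <<'E'
from h import *
st();out=[]
for n,bx,sc in(("wrist",None,1.0),("top",(200,135,330,250),3.2)):
    c=viewer.read_camera(n); im=c["img"].copy()
    for p in([-10,100,45],[-10,-100,45],[-65,60,45],[-10,60,45],[131,0,98],[56,0,176]):
        cv2.drawMarker(im,tuple(int(x) for x in proj(c,jig2w(p))[0].round()),(255,0,0),0,4)
    if bx: im=im[bx[1]:bx[3],bx[0]:bx[2]]
    im=cv2.resize(im,None,fx=420/im.shape[0]*(1 if bx else .7),fy=420/im.shape[0]*(1 if bx else .7),interpolation=cv2.INTER_CUBIC)
    out.append(cv2.copyMakeBorder(im,0,420-im.shape[0],0,0,0))
v=np.hstack(out); print(v.shape); v=cv2.resize(v,None,fx=min(1,800/v.shape[1]),fy=min(1,800/v.shape[1])); cv2.imwrite("pics/o1.png",v[:,:,::-1])
E
```

```text
7.975 jigTCP [-58.6   6.2 182.6] F [-0.3  0.3  1. ] w 0.0021 0.0 [-177.6  -24.8    1.4]
(420, 867, 3)
```

View pics/o1.png

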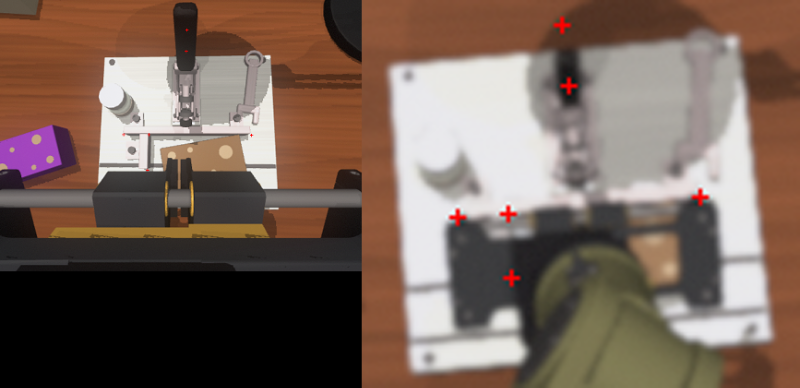

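The clamp is open: in the wrist view the handle stands upright at (186,40), with its marker at the open position. The block lies left of the tool, off the fence. The last pose was near the inner reach limit and wasn't fully reached, so I'll rebase the commanded pose.

```bash
cat >> h.py <<'E'
def rebase():
    o=env.get_obs(); json.dump([o["tool_pos"].tolist(),R.from_euler("xyz",o["tool_rot"],degrees=True).as_quat().tolist()],open("cmd.json","w"))
E
python3 - <<'E'
from h import *
rebase();plan([([-70,-100,190],0),([-70,-130,140],0)])
E
```

```text
[ -70 -100  190] 0 [-0.072, 0.53, 0.01] [-0.025, -0.289, -0.003]
[ -70 -130  140] 0 [-0.175, 0.689, 0.232] [-0.025, -0.289, -0.003]
```

Request:
step_arm --delta_pos '[[-0.072, 0.53, 0.01], [-0.072, 0.53, 0.01], [-0.072, 0.53, 0.01], [-0.175, 0.689, 0.232], [-0.175, 0.689, 0.232], [-0.175, 0.689, 0.232], [-0.175, 0.689, 0.232], [-0.175, 0.689, 0.232]]' --rot '[[-0.025, -0.289, -0.003], [-0.025, -0.289, -0.003], [-0.025, -0.289, -0.003], [-0.025, -0.289, -0.003], [-0.025, -0.289, -0.003], [-0.025, -0.289, -0.003], [-0.025, -0.289, -0.003], [-0.025, -0.289, -0.003]]' --gripper '[-1, -1, -1, -1, -1, -1, -1, -1]'

```text
time_s: 9.07
tool_pos: [0.4763, -0.2455, 0.1238]
tool_rot: [179.9, -0.0, 2.3]
force: [0.3, -0.1, 0.6]
grip_width: 0.0003
grasp_force: 0.0
```

```bash
python3 - <<'E'
from h import *
st(); o=env.get_obs(); print(o["qpos"].round(1))
c=viewer.read_camera("top")
b=brown(c,(235,170,320,235)); k=cv2.convexHull(big(cv2.morphologyEx(b,cv2.MORPH_CLOSE,np.ones((5,5)))))
r=cv2.minAreaRect((w2jig(ray(c,k[:,0],0.06))[:,:2]).astype(np.float32));print("block jig",r,cv2.boxPoints(r).round(1).tolist())
im=c["img"].copy(); cv2.drawContours(im,[k],-1,(0,0,255),1); cv2.imwrite("pics/b1.png",cv2.resize(im[135:250,200:330],None,fx=5,fy=5)[:,:,::-1])
E
```

```text
9.075 jigTCP [ -68.5 -129.1  123.8] F [ 0.3 -0.1  0.6] w 0.0003 0.0 [179.9  -0.    2.3]
[ 58.3  11.7 -37.4 105.5   7.9  65.3 -69.6]
block jig ((-61.412940979003906, -30.83294677734375), (133.2794952392578, 82.2916030883789), 89.84929656982422) [[-102.69999694824219, -97.4000015258789], [-20.399999618530273, -97.5999984741211], [-20.100000381469727, 35.70000076293945], [-102.4000015258789, 35.900001525878906]]
```

View pics/b1.png

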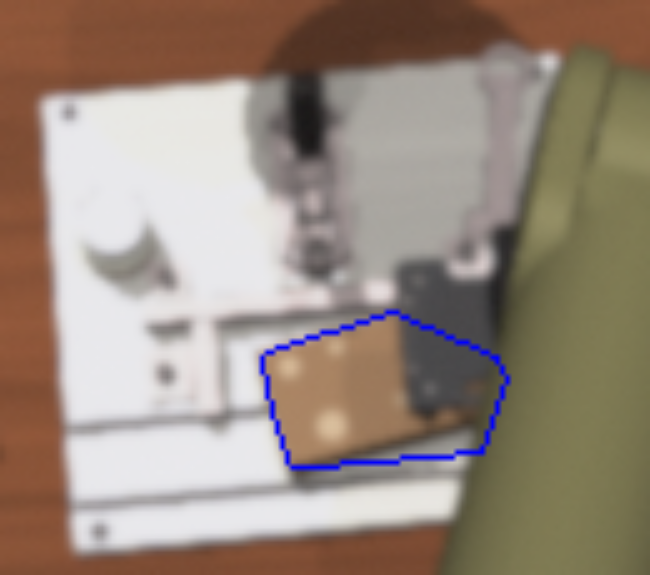

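The block is unmoved: its left end at (262–290, 355–467) matches the first measurement. Go down behind its right end and push along the fence towards the stop.

```bash
python3 - <<'E'
from h import *
plan([([-70,-130,47],0)]+[([-70,y,47],0) for y in(-115,-105,-100,-95,-90,-86)])
E
```

```text
[ -70 -130   47] 0 [0.0, 0.0, 0.465] [-0.0, 0.0, 0.0]
[ -70 -115   47] 0 [0.0, -0.075, 0.465] [-0.0, 0.0, 0.0]
[ -70 -105   47] 0 [0.0, -0.125, 0.465] [-0.0, 0.0, 0.0]
[ -70 -100   47] 0 [0.0, -0.15, 0.465] [-0.0, 0.0, 0.0]
[-70 -95  47] 0 [0.0, -0.175, 0.465] [-0.0, 0.0, 0.0]
[-70 -90  47] 0 [0.0, -0.2, 0.465] [-0.0, 0.0, 0.0]
[-70 -86  47] 0 [0.001, -0.22, 0.465] [-0.0, 0.0, 0.0]
```

Request:
step_arm --delta_pos '[[0, 0, 0.25], [0, 0, 0.465], [0, 0, 0.465], [0, 0, 0.465], [0, -0.05, 0.465], [0, -0.075, 0.465], [0, -0.1, 0.465], [0, -0.125, 0.465], [0, -0.14, 0.465], [0, -0.15, 0.465], [0, -0.16, 0.465], [0, -0.175, 0.465], [0, -0.19, 0.465], [0, -0.2, 0.465], [0, -0.21, 0.465], [0, -0.22, 0.465], [0, -0.22, 0.465]]' --rot '[[0, 0, 0], [0, 0, 0], [0, 0, 0], [0, 0, 0], [0, 0, 0], [0, 0, 0], [0, 0, 0], [0, 0, 0], [0, 0, 0], [0, 0, 0], [0, 0, 0], [0, 0, 0], [0, 0, 0], [0, 0, 0], [0, 0, 0], [0, 0, 0], [0, 0, 0]]' --gripper '[-1, -1, -1, -1, -1, -1, -1, -1, -1, -1, -1, -1, -1, -1, -1, -1, -1]'

```text
time_s: 11.25
tool_pos: [0.4737, -0.2015, 0.0293]
tool_rot: [180.0, 0.1, 2.3]
force: [-0.4, -2.1, -0.7]
grip_width: -0.0001
grasp_force: 0.8
```

```bash
python3 - <<'E'
from h import *
st();plan([([-70,y,47],0) for y in(-82,-79,-77,-76,-75)])
E
```

```text
11.25 jigTCP [-69.5 -85.   29.3] F [-0.5 -2.1 -0.7] w -0.0001 0.8277251731487922 [1.8e+02 1.0e-01 2.3e+00]
[-70 -82  47] 0 [-0.0, -0.02, -0.0] [-0.0, 0.0, 0.0]
[-70 -79  47] 0 [-0.0, -0.035, -0.0] [-0.0, 0.0, 0.0]
[-70 -77  47] 0 [-0.0, -0.045, -0.0] [-0.0, 0.0, 0.0]
[-70 -76  47] 0 [-0.0, -0.05, -0.0] [-0.0, 0.0, 0.0]
[-70 -75  47] 0 [-0.0, -0.055, -0.0] [-0.0, 0.0, 0.0]
```

Request:
step_arm --delta_pos '[[0, -0.01, 0], [0, -0.02, 0], [0, -0.03, 0], [0, -0.035, 0], [0, -0.04, 0], [0, -0.045, 0], [0, -0.05, 0], [0, -0.055, 0], [0, -0.055, 0]]' --rot '[[0, 0, 0], [0, 0, 0], [0, 0, 0], [0, 0, 0], [0, 0, 0], [0, 0, 0], [0, 0, 0], [0, 0, 0], [0, 0, 0]]' --gripper '[-1, -1, -1, -1, -1, -1, -1, -1, -1]'

```text
time_s: 12.38
tool_pos: [0.4732, -0.1908, 0.0293]
tool_rot: [180.0, 0.1, 2.3]
force: [-0.6, -2.4, -0.9]
grip_width: 0.0006
grasp_force: 1.2
```

```bash
python3 - <<'E'
from h import *
st();plan([([-70,y,47],0) for y in(-74,-73,-72)])
E
```

```text
12.375 jigTCP [-69.6 -74.3  29.3] F [-0.7 -2.4 -0.9] w 0.0006 1.2033005873820457 [1.8e+02 1.0e-01 2.3e+00]
[-70 -74  47] 0 [-0.0, -0.005, -0.0] [-0.0, 0.0, 0.0]
[-70 -73  47] 0 [-0.0, -0.01, -0.0] [-0.0, 0.0, 0.0]
[-70 -72  47] 0 [-0.0, -0.015, -0.0] [-0.0, 0.0, 0.0]
```

Request:
step_arm --delta_pos '[[0, -0.005, 0], [0, -0.01, 0], [0, -0.015, 0], [0, -0.02, 0], [0, -0.02, 0]]' --rot '[[0, 0, 0], [0, 0, 0], [0, 0, 0], [0, 0, 0], [0, 0, 0]]' --gripper '[-1, -1, -1, -1, -1]'

```text
time_s: 13.0
tool_pos: [0.4718, -0.1899, 0.0293]
tool_rot: [179.8, 0.2, 2.2]
force: [-3.4, -9.2, 0.3]
grip_width: 0.0007
grasp_force: 4.2
```

```bash
python3 - <<'E'
from h import *
st()
c=viewer.read_camera("top"); cv2.imwrite("pics/b2.png",cv2.resize(c["img"][135:250,200:330],None,fx=5,fy=5,interpolation=cv2.INTER_CUBIC)[:,:,::-1])
json.dump([(jig2w([-70,-71,47])+rot(0).apply([0,0,env.grasp_offset])).tolist(),rot(0).as_quat().tolist()],open("cmd.json","w"))
E
```

```text
13.0 jigTCP [-71.  -73.3  29.3] F [-3.8 -9.   0.3] w 0.0007 4.174947729916312 [179.8   0.2   2.2]
```

View pics/b2.png

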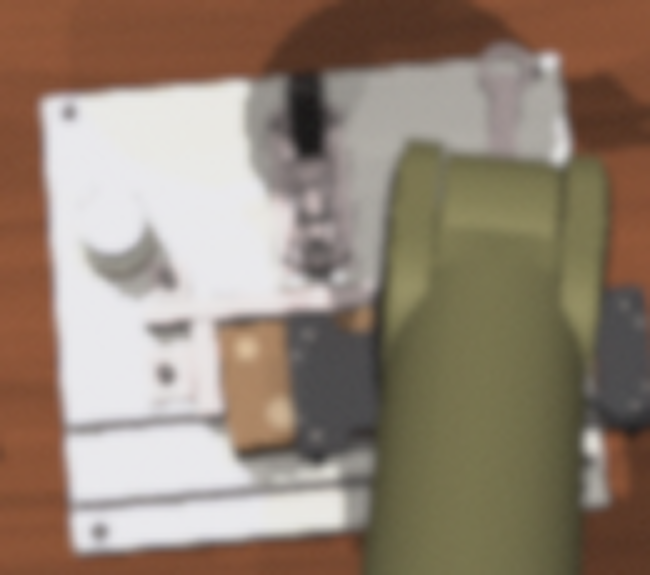

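The block is now against the stop at (220–235, 325–450) and nearly square, with a gap still to the fence. Back off and go round to its near face.

```bash
python3 - <<'E'
from h import *
c=viewer.read_camera("top")
print(w2jig(ray(c,[(200+238/5,135+453/5),(200+220/5,135+325/5)],.06)).round(1))
plan([([-72,-90,47],0),([-72,-95,110],0),([-116,-5,115],0)])
plan([([-116,-5,47],0)])
E
```

```text
[[-92.2  52.1  60. ]
 [-20.1  56.   60. ]]
[-72 -90  47] 0 [-0.01, 0.095, 0.0] [0.0, 0.0, 0.0]
[-72 -95 110] 0 [-0.01, 0.12, -0.315] [0.0, 0.0, 0.0]
[-116   -5  115] 0 [-0.23, -0.33, -0.34] [0.0, 0.0, 0.0]
[-116   -5   47] 0 [-0.0, 0.0, 0.34] [0.0, 0.0, 0.0]
```

Request:
step_arm --delta_pos '[[-0.01, 0.05, 0], [-0.01, 0.095, 0], [-0.01, 0.12, -0.315], [-0.01, 0.12, -0.315], [-0.01, 0.12, -0.315], [-0.23, -0.33, -0.34], [-0.23, -0.33, -0.34], [-0.23, -0.33, -0.34], [-0.23, -0.33, -0.34], [-0.23, -0.33, -0.34], [-0.23, -0.33, -0.34]]' --rot '[[0, 0, 0], [0, 0, 0], [0, 0, 0], [0, 0, 0], [0, 0, 0], [0, 0, 0], [0, 0, 0], [0, 0, 0], [0, 0, 0], [0, 0, 0], [0, 0, 0]]' --gripper '[-1, -1, -1, -1, -1, -1, -1, -1, -1, -1, -1]'

```text
time_s: 14.48
tool_pos: [0.4248, -0.1232, 0.0971]
tool_rot: [-180.0, 0.1, 2.2]
force: [-0.5, -0.0, -0.1]
grip_width: 0.0008
grasp_force: 0.0
```

```bash
python3 - <<'E'
from h import *
st()
E
```

```text
14.475 jigTCP [-115.4   -5.    97.1] F [-0.5 -0.  -0.1] w 0.0008 0.0 [-1.8e+02  1.0e-01  2.2e+00]
```

Request:
step_arm --delta_pos '[[0, 0, 0.2], [0, 0, 0.34], [0, 0, 0.34], [0, 0, 0.34], [0.025, 0, 0.34], [0.05, 0, 0.34], [0.06, 0, 0.34], [0.07, 0, 0.34], [0.08, 0, 0.34], [0.09, 0, 0.34], [0.1, 0, 0.34], [0.11, 0, 0.34], [0.12, 0, 0.34], [0.12, 0, 0.34]]' --rot '[[0, 0, 0], [0, 0, 0], [0, 0, 0], [0, 0, 0], [0, 0, 0], [0, 0, 0], [0, 0, 0], [0, 0, 0], [0, 0, 0], [0, 0, 0], [0, 0, 0], [0, 0, 0], [0, 0, 0], [0, 0, 0]]' --gripper '[-1, -1, -1, -1, -1, -1, -1, -1, -1, -1, -1, -1, -1, -1]'

```text
time_s: 16.23
tool_pos: [0.4484, -0.1217, 0.029]
tool_rot: [180.0, 0.1, 2.3]
force: [-2.2, -0.6, -0.6]
grip_width: 0.0004
grasp_force: 1.0
```

```bash
python3 - <<'E'
from h import *
st()
E
```

```text
16.225 jigTCP [-91.9  -4.3  29. ] F [-2.2 -0.5 -0.6] w 0.0004 1.0014508198946714 [1.8e+02 1.0e-01 2.3e+00]
```

Sliding freely at about 2 N. Continue in 1 mm steps.

Request:
step_arm --delta_pos '[[0.005, 0, 0], [0.01, 0, 0], [0.015, 0, 0], [0.02, 0, 0], [0.025, 0, 0], [0.025, 0, 0]]' --rot '[[0, 0, 0], [0, 0, 0], [0, 0, 0], [0, 0, 0], [0, 0, 0], [0, 0, 0]]' --gripper '[-1, -1, -1, -1, -1, -1]'

```text
time_s: 16.98
tool_pos: [0.4513, -0.1206, 0.0289]
tool_rot: [-180.0, 0.3, 2.3]
force: [-7.8, 1.9, 4.8]
grip_width: 0.0004
grasp_force: 4.2
```

```bash
python3 - <<'E'
from h import *
st()
E
```

```text
16.975 jigTCP [-88.8  -3.3  28.9] F [-7.8  2.2  4.8] w 0.0004 4.172870493493974 [-180.     0.3    2.3]
```

Request:
step_arm --delta_pos '[[0.005, 0, 0], [0.01, 0, 0], [0.015, 0, 0], [0.015, 0, 0], [0.015, 0, 0]]' --rot '[[0, 0, 0], [0, 0, 0], [0, 0, 0], [0, 0, 0], [0, 0, 0]]' --gripper '[-1, -1, -1, -1, -1]'

```text
time_s: 17.6
tool_pos: [0.4519, -0.1204, 0.0285]
tool_rot: [-179.9, 0.6, 2.3]
force: [-14.3, 3.4, 9.0]
grip_width: 0.0002
grasp_force: 6.9
```

```bash
python3 - <<'E'
from h import *
st()
# commanded now x=-116+24+5+3=-84
json.dump([(jig2w([-84,-5,47])+rot(0).apply([0,0,env.grasp_offset])).tolist(),rot(0).as_quat().tolist()],open("cmd.json","w"))
plan([([-112,-5,47],0),([-112,-5,110],0),([-60,-97,110],0),([-60,-97,47],0)])
plan([([-60,y,47],0) for y in(-80,-74,-72,-70)])
E
```

```text
17.6 jigTCP [-88.2  -3.2  28.5] F [-14.1   4.    9. ] w 0.0002 6.89999814145267 [-179.9    0.6    2.3]
[-112   -5   47] 0 [-0.14, -0.0, 0.0] [0.0, 0.0, 0.0]
[-112   -5  110] 0 [-0.14, -0.0, -0.315] [0.0, 0.0, 0.0]
[-60 -97 110] 0 [0.12, 0.46, -0.315] [0.0, 0.0, 0.0]
[-60 -97  47] 0 [0.12, 0.46, 0.0] [0.0, 0.0, 0.0]
[-60 -80  47] 0 [-0.0, -0.085, 0.0] [0.0, 0.0, 0.0]
[-60 -74  47] 0 [0.0, -0.115, 0.0] [0.0, 0.0, 0.0]
[-60 -72  47] 0 [0.0, -0.125, 0.0] [0.0, 0.0, 0.0]
[-60 -70  47] 0 [-0.0, -0.135, 0.0] [0.0, 0.0, 0.0]
```

Firmly against the fence at 14 N. Now re-seat it against the stop.

Request:
step_arm --delta_pos '[[-0.07, 0, 0], [-0.14, 0, 0], [-0.14, 0, -0.315], [-0.14, 0, -0.315], [-0.14, 0, -0.315], [0.12, 0.46, -0.315], [0.12, 0.46, -0.315], [0.12, 0.46, -0.315], [0.12, 0.46, -0.315], [0.12, 0.46, -0.315], [0.12, 0.46, 0], [0.12, 0.46, 0], [0.12, 0.46, 0], [0.12, 0.46, 0]]' --rot '[[0, 0, 0], [0, 0, 0], [0, 0, 0], [0, 0, 0], [0, 0, 0], [0, 0, 0], [0, 0, 0], [0, 0, 0], [0, 0, 0], [0, 0, 0], [0, 0, 0], [0, 0, 0], [0, 0, 0], [0, 0, 0]]' --gripper '[-1, -1, -1, -1, -1, -1, -1, -1, -1, -1, -1, -1, -1, -1]'

```text
time_s: 19.35
tool_pos: [0.4858, -0.2129, 0.0316]
tool_rot: [179.8, -0.1, 2.3]
force: [0.1, -0.3, 0.8]
grip_width: 0.0003
grasp_force: 0.0
```

Request:
step_arm --delta_pos '[[0, -0.05, 0], [0, -0.085, 0], [0, -0.1, 0], [0, -0.11, 0], [0, -0.12, 0], [0, -0.13, 0], [0, -0.135, 0], [0, -0.135, 0]]' --rot '[[0, 0, 0], [0, 0, 0], [0, 0, 0], [0, 0, 0], [0, 0, 0], [0, 0, 0], [0, 0, 0], [0, 0, 0]]' --gripper '[-1, -1, -1, -1, -1, -1, -1, -1]'

```text
time_s: 20.35
tool_pos: [0.4829, -0.1867, 0.0293]
tool_rot: [179.9, 0.1, 2.2]
force: [-0.6, -4.1, -1.3]
grip_width: 0.0005
grasp_force: 2.3
```

```bash
python3 - <<'E'
from h import *
st()
plan([([-60,-95,47],0),([-60,-95,110],0),([-112,-5,110],0),([-112,-5,47],0)])
E
```

```text
20.35 jigTCP [-59.8 -70.6  29.3] F [-0.7 -4.  -1.3] w 0.0005 2.348033166490495 [1.799e+02 1.000e-01 2.200e+00]
[-60 -95  47] 0 [0.0, 0.125, 0.0] [0.0, 0.0, 0.0]
[-60 -95 110] 0 [0.0, 0.125, -0.315] [0.0, 0.0, 0.0]
[-112   -5  110] 0 [-0.26, -0.325, -0.315] [0.0, 0.0, 0.0]
[-112   -5   47] 0 [-0.26, -0.325, 0.0] [0.0, 0.0, 0.0]
```

Request:
step_arm --delta_pos '[[0, -0.005, 0], [0, -0.01, 0], [0, -0.015, 0], [0, -0.02, 0], [0, -0.02, 0]]' --rot '[[0, 0, 0], [0, 0, 0], [0, 0, 0], [0, 0, 0], [0, 0, 0]]' --gripper '[-1, -1, -1, -1, -1]'

```text
time_s: 20.98
tool_pos: [0.4829, -0.1865, 0.0299]
tool_rot: [179.6, 0.0, 2.1]
force: [-0.6, -12.1, -1.9]
grip_width: 0.0005
grasp_force: 5.9
```

```bash
python3 - <<'E'
from h import *
st()
E
```

```text
20.975 jigTCP [-59.7 -70.3  29.9] F [ -1.  -12.   -1.9] w 0.0005 5.940755984047428 [179.6   0.    2.1]
```

```bash
python3 - <<'E'
from h import *
json.dump([(jig2w([-60,-66,47])+rot(0).apply([0,0,env.grasp_offset])).tolist(),rot(0).as_quat().tolist()],open("cmd.json","w"))
plan([([-60,-95,47],0),([-60,-95,110],0),([-112,-20,110],0),([-112,-20,47],0)])
plan([([x,-20,47],0) for x in(-92,-88,-84)])
E
```

```text
[-60 -95  47] 0 [-0.0, 0.145, 0.0] [0.0, 0.0, 0.0]
[-60 -95 110] 0 [-0.0, 0.145, -0.315] [0.0, 0.0, 0.0]
[-112  -20  110] 0 [-0.26, -0.23, -0.315] [0.0, 0.0, 0.0]
[-112  -20   47] 0 [-0.26, -0.23, 0.0] [0.0, 0.0, 0.0]
[-92 -20  47] 0 [0.1, -0.0, 0.0] [0.0, 0.0, 0.0]
[-88 -20  47] 0 [0.12, -0.0, 0.0] [0.0, 0.0, 0.0]
[-84 -20  47] 0 [0.14, -0.0, 0.0] [0.0, 0.0, 0.0]
```

Request:
step_arm --delta_pos '[[0, 0.07, 0], [0, 0.145, 0], [0, 0.145, -0.315], [0, 0.145, -0.315], [0, 0.145, -0.315], [-0.26, -0.23, -0.315], [-0.26, -0.23, -0.315], [-0.26, -0.23, -0.315], [-0.26, -0.23, -0.315], [-0.26, -0.23, -0.315], [-0.26, -0.23, 0], [-0.26, -0.23, 0], [-0.26, -0.23, 0], [-0.26, -0.23, 0]]' --rot '[[0, 0, 0], [0, 0, 0], [0, 0, 0], [0, 0, 0], [0, 0, 0], [0, 0, 0], [0, 0, 0], [0, 0, 0], [0, 0, 0], [0, 0, 0], [0, 0, 0], [0, 0, 0], [0, 0, 0], [0, 0, 0]]' --gripper '[-1, -1, -1, -1, -1, -1, -1, -1, -1, -1, -1, -1, -1, -1]'

```text
time_s: 22.72
tool_pos: [0.4309, -0.1383, 0.0313]
tool_rot: [179.8, -0.1, 2.2]
force: [0.0, -0.3, 0.6]
grip_width: 0.0004
grasp_force: 0.0
```

Request:
step_arm --delta_pos '[[0.05, 0, 0], [0.09, 0, 0], [0.1, 0, 0], [0.11, 0, 0], [0.12, 0, 0], [0.13, 0, 0], [0.14, 0, 0], [0.14, 0, 0]]' --rot '[[0, 0, 0], [0, 0, 0], [0, 0, 0], [0, 0, 0], [0, 0, 0], [0, 0, 0], [0, 0, 0], [0, 0, 0]]' --gripper '[-1, -1, -1, -1, -1, -1, -1, -1]'

```text
time_s: 23.72
tool_pos: [0.4526, -0.1366, 0.0284]
tool_rot: [180.0, 0.6, 2.2]
force: [-10.6, 0.1, 7.3]
grip_width: 0.0004
grasp_force: 5.3
```

```bash
python3 - <<'E'
from h import *
st()
plan([([-110,-20,47],0),([-110,-20,115],0),([-60,-170,170],0)])
E
```

```text
23.725 jigTCP [-88.2 -19.4  28.4] F [-10.6   0.5   7.3] w 0.0004 5.326989178711301 [180.    0.6   2.2]
[-110  -20   47] 0 [-0.13, -0.0, 0.0] [0.0, 0.0, 0.0]
[-110  -20  115] 0 [-0.13, -0.0, -0.34] [0.0, 0.0, 0.0]
[ -60 -170  170] 0 [0.12, 0.75, -0.615] [0.0, 0.0, 0.0]
```

Request:
step_arm --delta_pos '[[-0.07, 0, 0], [-0.13, 0, 0], [-0.13, 0, -0.34], [-0.13, 0, -0.34], [-0.13, 0, -0.34], [0.12, 0.75, -0.615], [0.12, 0.75, -0.615], [0.12, 0.75, -0.615], [0.12, 0.75, -0.615], [0.12, 0.75, -0.615], [0.12, 0.75, -0.615], [0.12, 0.75, -0.615]]' --rot '[[0, 0, 0], [0, 0, 0], [0, 0, 0], [0, 0, 0], [0, 0, 0], [0, 0, 0], [0, 0, 0], [0, 0, 0], [0, 0, 0], [0, 0, 0], [0, 0, 0], [0, 0, 0]]' --gripper '[-1, -1, -1, -1, -1, -1, -1, -1, -1, -1, -1, -1]'

```text
time_s: 25.22
tool_pos: [0.4868, -0.2841, 0.152]
tool_rot: [180.0, 0.1, 2.3]
force: [-0.7, -0.2, 0.2]
grip_width: 0.0007
grasp_force: 0.0
```

```bash
python3 - <<'E'
from h import *
st()
c=viewer.read_camera("wrist"); im=c["img"]; t=viewer.read_camera("top")["img"][135:250,200:330]
b=cv2.resize(im,None,fx=.95,fy=.95); a=cv2.resize(t,(268,237),interpolation=cv2.INTER_CUBIC); a=cv2.copyMakeBorder(a,0,b.shape[0]-237,0,0,0)
v=np.hstack([b,a])[:, :800]; cv2.imwrite("pics/b3.png",v[:,:,::-1])
E
```

```text
25.225 jigTCP [ -59.4 -168.1  152. ] F [-0.7 -0.1  0.2] w 0.0007 0.0 [1.8e+02 1.0e-01 2.3e+00]
```

View pics/b3.png

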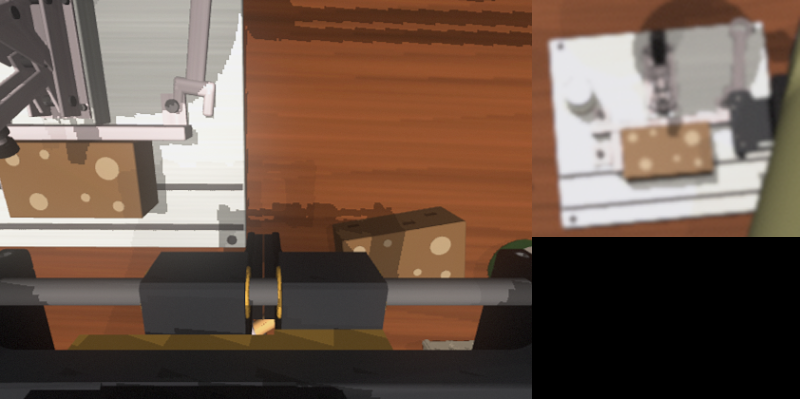

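In the wrist view the block's far edge at (5–140,141) lies along the fence, and in the top view it sits in the corner of fence and stop at (622–712, 120–178). Check with numbers and plan the regrasp.

```bash
python3 - <<'E'
from h import *
c=viewer.read_camera("top")
hsv=cv2.cvtColor(c["img"],cv2.COLOR_RGB2HSV); m=np.zeros(hsv.shape[:2],np.uint8); m[185:228,240:292]=cv2.inRange(hsv,(5,60,110),(25,220,255))[185:228,240:292]
k=cv2.convexHull(big(cv2.morphologyEx(m,cv2.MORPH_CLOSE,np.ones((5,5)))))
J=w2jig(ray(c,k[:,0],.06))[:,:2]; r=cv2.minAreaRect(J.astype(np.float32)); print(r,J.min(0),J.max(0))
s,k=np.sin(np.radians(48)),np.cos(np.radians(48)); g=np.array(grip(1.45))
plan([([-50,-100,210],20),([-30,-40,235],40)])
plan([(g-100*np.array([s,0,-k]),48)])
plan([(g,48)])
E
```

```text
((-45.900081634521484, 0.6676750183105469), (119.31745147705078, 66.89889526367188), 89.81793975830078) [-79.37635239 -58.94111123] [-12.39976575  60.41315578]
[ -50 -100  210] 20 [0.082, -0.35, -0.206] [0.0, 0.233, 0.0]
[-30 -40 235] 40 [0.21, -0.65, -0.347] [0.0, 0.465, 0.0]
[-19.   0. 243.] 48 [0.081, -0.2, 0.005] [-0.0, 0.094, 0.0]
[ 56.   0. 176.] 48 [-0.0, 0.0, 0.5] [-0.0, -0.0, -0.0]
```

Request:
step_arm --delta_pos '[[0.082, -0.35, -0.206], [0.082, -0.35, -0.206], [0.082, -0.35, -0.206], [0.21, -0.65, -0.347], [0.21, -0.65, -0.347], [0.21, -0.65, -0.347], [0.21, -0.65, -0.347], [0.21, -0.65, -0.347]]' --rot '[[0, 0.233, 0], [0, 0.233, 0], [0, 0.233, 0], [0, 0.465, 0], [0, 0.465, 0], [0, 0.465, 0], [0, 0.465, 0], [0, 0.465, 0]]' --gripper '[-0.1, -0.1, -0.1, -0.1, -0.1, -0.1, -0.1, -0.1]'

```text
time_s: 26.38
tool_pos: [0.5284, -0.1543, 0.2188]
tool_rot: [-179.8, -39.6, 2.5]
force: [-0.0, 0.1, -0.0]
grip_width: 0.0391
grasp_force: 0.0
```

Request:
step_arm --delta_pos '[[0.081, -0.2, 0.005], [0.081, -0.2, 0.005], [0.081, -0.2, 0.005], [0.081, -0.2, 0.005], [0.081, -0.2, 0.005]]' --rot '[[0, 0.094, 0], [0, 0.094, 0], [0, 0.094, 0], [0, 0.094, 0], [0, 0.094, 0]]' --gripper '[-0.1, -0.1, -0.1, -0.1, -0.1]'

```text
time_s: 27.0
tool_pos: [0.5593, -0.121, 0.2131]
tool_rot: [-178.8, -47.3, 1.9]
force: [0.8, -0.4, -0.4]
grip_width: 0.039
grasp_force: 0.0
```

```bash
python3 - <<'E'
from h import *
st()
c=viewer.read_camera("wrist"); hsv=cv2.cvtColor(c["img"],cv2.COLOR_RGB2HSV)
print([proj(c,jig2w(p))[0].round(0).tolist() for p in([56,0,136],[56,0,176],[56,0,216])], c["pose"][:3,3])
m=cv2.inRange(hsv,(0,0,0),(180,255,60)); u=proj(c,jig2w([56,0,196]))[0].astype(int)
n,l,s,_=cv2.connectedComponentsWithStats(m); print(u,s[l[u[1],u[0]]])
E
```

```text
27.0 jigTCP [ 19.1  -7.7 213.1] F [ 0.8 -0.4 -0.4] w 0.039 0.0 [-178.8  -47.3    1.9]
[[270.0, 253.0], [268.0, 232.0], [265.0, 204.0]] [ 0.49796659 -0.12622084  0.38457145]
[266 219] [     0      0    560    420 201443]
```

```bash
python3 - <<'E'
from h import *
rebase()
s,k=np.sin(np.radians(48)),np.cos(np.radians(48)); g=np.array(grip(1.45))
plan([(g-60*np.array([s,0,-k]),48)])
E
```

```text
[ 11.   0. 216.] 48 [-0.014, -0.036, 0.054] [-0.012, 0.008, -0.002]
```

Request:
step_arm --delta_pos '[[-0.014, -0.036, 0.054], [-0.014, -0.036, 0.054], [-0.014, -0.036, 0.054]]' --rot '[[-0.012, 0.008, -0.002], [-0.012, 0.008, -0.002], [-0.012, 0.008, -0.002]]' --gripper '[-0.1, -0.1, -0.1]'

```text
time_s: 27.42
tool_pos: [0.5647, -0.1127, 0.2034]
tool_rot: [-180.0, -48.0, 2.2]
force: [0.1, 0.2, 0.1]
grip_width: 0.0391
grasp_force: 0.0
```

```bash
python3 - <<'E'
from h import *
st(); rebase(); plan([(grip(1.45),48)])
E
```

```text
27.425 jigTCP [ 24.7   0.3 203.4] F [0.1 0.2 0.1] w 0.0391 0.0 [-180.   -48.     2.2]
[ 56.   0. 176.] 48 [0.001, 0.002, 0.3] [-0.001, 0.0, 0.0]
```

Request:
step_arm --delta_pos '[[0, 0, 0.1], [0, 0, 0.2], [0, 0, 0.3], [0, 0, 0.3], [0, 0, 0.3], [0, 0, 0.3], [0, 0, 0.3], [0, 0, 0.3]]' --rot '[[0, 0, 0], [0, 0, 0], [0, 0, 0], [0, 0, 0], [0, 0, 0], [0, 0, 0], [0, 0, 0], [0, 0, 0]]' --gripper '[-0.1, -0.1, -0.1, -0.1, -0.8, -0.8, -0.8, -0.8]' --squeeze 20

```text
time_s: 28.42
tool_pos: [0.6092, -0.1109, 0.1636]
tool_rot: [180.0, -48.0, 2.2]
force: [-3.6, 0.5, 4.3]
grip_width: 0.0198
grasp_force: 20.0
```

```bash
python3 - <<'E'
from h import *
st()
th=[1.4,1.3,1.2,1.1,1,.9,.8,.7,.6,.5,.4,.3,.25,.2,.15,.1,.05,0,-.03]
plan([(grip(t),np.interp(t,[0,.1,.2,.3,.4,.9,1.46],[45,49,52,54,55,55,48]).round(1)) for t in th])
E
```

```text
28.425 jigTCP [ 69.3   0.6 163.6] F [-3.6  0.7  4.3] w 0.0198 20.000054254196584 [180.  -48.    2.2]
[ 60.   0. 176.] 48.8 [0.017, -0.0, 0.013] [0.0, 0.01, 0.0]
[ 68.   0. 177.] 50.0 [0.048, -0.0, 0.043] [0.0, 0.024, 0.0]
[ 76.   0. 176.] 51.2 [0.074, -0.0, 0.074] [0.0, 0.037, 0.0]
[ 83.   0. 174.] 52.5 [0.095, -0.0, 0.109] [0.0, 0.053, 0.0]
[ 91.   0. 172.] 53.8 [0.111, -0.0, 0.144] [0.0, 0.068, 0.0]
[ 97.   0. 168.] 55.0 [0.123, -0.0, 0.182] [0.0, 0.082, 0.0]
[104.   0. 163.] 55.0 [0.126, -0.0, 0.22] [0.0, 0.082, 0.0]
[109.   0. 158.] 55.0 [0.125, -0.0, 0.258] [0.0, 0.082, 0.0]
[114.   0. 152.] 55.0 [0.118, -0.0, 0.296] [0.0, 0.082, 0.0]
[118.   0. 145.] 55.0 [0.106, -0.0, 0.334] [0.0, 0.082, 0.0]
[121.   0. 138.] 55.0 [0.089, -0.0, 0.37] [0.0, 0.082, 0.0]
[123.   0. 130.] 54.0 [0.066, -0.0, 0.404] [0.0, 0.07, 0.0]
[125.   0. 125.] 53.0 [0.052, -0.0, 0.428] [0.0, 0.058, 0.0]
[127.   0. 120.] 52.0 [0.037, -0.0, 0.451] [0.0, 0.047, 0.0]
[128.   0. 115.] 50.5 [0.02, -0.0, 0.473] [0.0, 0.029, 0.0]
[129.   0. 110.] 49.0 [0.002, -0.0, 0.495] [0.0, 0.012, 0.0]
[130.   0. 105.] 47.0 [-0.018, -0.0, 0.516] [0.0, -0.011, 0.0]
[131.   0.  99.] 45.0 [-0.038, -0.0, 0.535] [0.0, -0.035, 0.0]
[131.   0.  96.] 45.0 [-0.049, -0.0, 0.547] [0.0, -0.035, 0.0]
```

Request:
step_arm --delta_pos '[[0.017, 0, 0.013], [0.048, 0, 0.043], [0.074, 0, 0.074], [0.095, 0, 0.109], [0.111, 0, 0.144], [0.123, 0, 0.182], [0.126, 0, 0.22], [0.125, 0, 0.258], [0.118, 0, 0.296], [0.106, 0, 0.334], [0.089, 0, 0.37], [0.066, 0, 0.404], [0.052, 0, 0.428], [0.037, 0, 0.451], [0.02, 0, 0.473], [0.002, 0, 0.495], [-0.018, 0, 0.516], [-0.038, 0, 0.535], [-0.049, 0, 0.547], [-0.049, 0, 0.547]]' --rot '[[0, 0.01, 0], [0, 0.024, 0], [0, 0.037, 0], [0, 0.053, 0], [0, 0.068, 0], [0, 0.082, 0], [0, 0.082, 0], [0, 0.082, 0], [0, 0.082, 0], [0, 0.082, 0], [0, 0.082, 0], [0, 0.07, 0], [0, 0.058, 0], [0, 0.047, 0], [0, 0.029, 0], [0, 0.012, 0], [0, -0.011, 0], [0, -0.035, 0], [0, -0.035, 0], [0, -0.035, 0]]' --gripper '[-0.8, -0.8, -0.8, -0.8, -0.8, -0.8, -0.8, -0.8, -0.8, -0.8, -0.8, -0.8, -0.8, -0.8, -0.8, -0.8, -0.8, -0.8, -0.8, -0.8]'

```text
time_s: 30.92
tool_pos: [0.6867, -0.108, 0.0861]
tool_rot: [-179.8, -45.3, 2.0]
force: [0.9, 3.0, 8.6]
grip_width: 0.0198
grasp_force: 20.0
```

```bash
python3 - <<'E'
from h import *
st(); p,r=cmd(); print(w2jig(p))
o=env.get_obs(); print(w2jig(o["tool_pos"]-R.from_euler("xyz",o["tool_rot"],degrees=True).apply([0,0,env.grasp_offset])))
E
```

```text
30.925 jigTCP [146.8   0.6  86.1] F [1.  2.9 8.6] w 0.0198 20.009452117374167 [-179.8  -45.3    2. ]
[ 1.44131103e+02 -8.82102692e-02  8.28978567e+01]
[133.53589566   0.55459038  99.22297855]
```

Request:
step_arm --delta_pos '[[-0.007, 0, 0.007], [-0.014, 0, 0.014], [-0.014, 0, 0.014]]' --rot '[[0, 0, 0], [0, 0, 0], [0, 0, 0]]' --gripper '[-0.8, -0.8, -0.8]'

```text
time_s: 31.3
tool_pos: [0.6872, -0.108, 0.0836]
tool_rot: [-180.0, -45.4, 2.2]
force: [-4.5, 2.4, 15.5]
grip_width: 0.02
grasp_force: 20.0
```

```bash
python3 - <<'E'
from h import *
st()
E
```

```text
31.3 jigTCP [147.3   0.6  83.6] F [-4.4  2.6 15.5] w 0.02 20.000957547454163 [-180.   -45.4    2.2]
```

Request:
step_arm --delta_pos '[[0.007, 0, -0.007], [0.007, 0, -0.007], [0.007, 0, -0.007], [0.007, 0, -0.007], [0.007, 0, -0.1], [0, 0, -0.25], [0, 0, -0.4], [0, 0, -0.5], [0, 0, -0.5], [0, 0, -0.5]]' --rot '[[0, 0, 0], [0, 0, 0], [0, 0, 0], [0, 0, 0], [0, 0, 0], [0, 0, 0], [0, 0, 0], [0, 0, 0], [0, 0, 0], [0, 0, 0]]' --gripper '[-0.8, -0.1, -0.1, -0.1, -0.1, -0.1, -0.1, -0.1, -0.1, -0.1]'

```text
time_s: 32.55
tool_pos: [0.6132, -0.1104, 0.1483]
tool_rot: [-180.0, -44.9, 2.1]
force: [-0.5, 0.3, -0.1]
grip_width: 0.0392
grasp_force: 0.0
```

```bash
python3 - <<'E'
from h import *
st(); rebase(); plan([([-20,-40,215],30)]); plan([([-60,-200,200],0)])
E
```

```text
32.55 jigTCP [ 73.3   0.9 148.3] F [-0.5  0.3 -0.1] w 0.0392 0.0 [-180.   -44.9    2.1]
[-20 -40 215] 30 [-0.119, 0.204, -0.475] [-0.001, -0.174, 0.0]
[ -60 -200  200] 0 [-0.258, 0.8, -0.047] [0.0, -0.349, 0.0]
```

Request:
step_arm --delta_pos '[[-0.119, 0.204, -0.475], [-0.119, 0.204, -0.475], [-0.119, 0.204, -0.475], [-0.119, 0.204, -0.475], [-0.119, 0.204, -0.475]]' --rot '[[0, -0.174, 0], [0, -0.174, 0], [0, -0.174, 0], [0, -0.174, 0], [0, -0.174, 0]]' --gripper '[-0.1, -0.1, -0.1, -0.1, -0.1]'

```text
time_s: 33.17
tool_pos: [0.5308, -0.1536, 0.1978]
tool_rot: [-179.9, -29.9, 2.1]
force: [-0.3, 0.2, 0.4]
grip_width: 0.0389
grasp_force: 0.0
```

Request:
step_arm --delta_pos '[[-0.258, 0.8, -0.047], [-0.258, 0.8, -0.047], [-0.258, 0.8, -0.047], [-0.258, 0.8, -0.047], [-0.258, 0.8, -0.047], [-0.258, 0.8, -0.047], [-0.258, 0.8, -0.047]]' --rot '[[0, -0.349, 0], [0, -0.349, 0], [0, -0.349, 0], [0, -0.349, 0], [0, -0.349, 0], [0, -0.349, 0], [0, -0.349, 0]]' --gripper '[-0.1, -0.1, -0.1, -0.1, -0.1, -0.1, -0.1]'

```text
time_s: 34.05
tool_pos: [0.4874, -0.3153, 0.1826]
tool_rot: [180.0, -0.1, 2.2]
force: [-0.1, -0.4, 0.3]
grip_width: 0.0396
grasp_force: 0.0
```

```bash
python3 - <<'E'
from h import *
st()
v=[]
for n,(x0,y0,x1,y1) in(("top",(200,135,330,250)),("scene",(225,190,345,290)),("wrist",(0,0,300,260))):
    c=viewer.read_camera(n); im=c["img"].copy()
    if n!="wrist":
        for p in([171,0,101],[91,0,94],[-42,0,60]): cv2.circle(im,tuple(int(a) for a in proj(c,jig2w(p))[0].round()),0,(255,0,0),-1)
    v.append(cv2.resize(im[y0:y1,x0:x1],(400,300),interpolation=cv2.INTER_CUBIC))
    if n=="top":
        hsv=cv2.cvtColor(c["img"],cv2.COLOR_RGB2HSV); m=np.zeros(hsv.shape[:2],np.uint8); m[185:228,240:292]=cv2.inRange(hsv,(5,60,110),(25,220,255))[185:228,240:292]
        J=w2jig(ray(c,cv2.convexHull(big(cv2.morphologyEx(m,cv2.MORPH_CLOSE,np.ones((5,5)))))[:,0],.06))[:,:2]; print(cv2.minAreaRect(J.astype(np.float32)))
v.append(np.zeros_like(v[0])); o=np.vstack([np.hstack(v[:2]),np.hstack(v[2:])]); cv2.imwrite("pics/f1.png",o[:,:,::-1])
E
```

```text
34.05 jigTCP [ -59.9 -199.3  182.6] F [-0.1 -0.4  0.3] w 0.0396 0.0 [ 1.8e+02 -1.0e-01  2.2e+00]
((-46.005393981933594, 0.604034423828125), (66.74615478515625, 119.63211059570312), 0.01464674063026905)
```

View pics/f1.png

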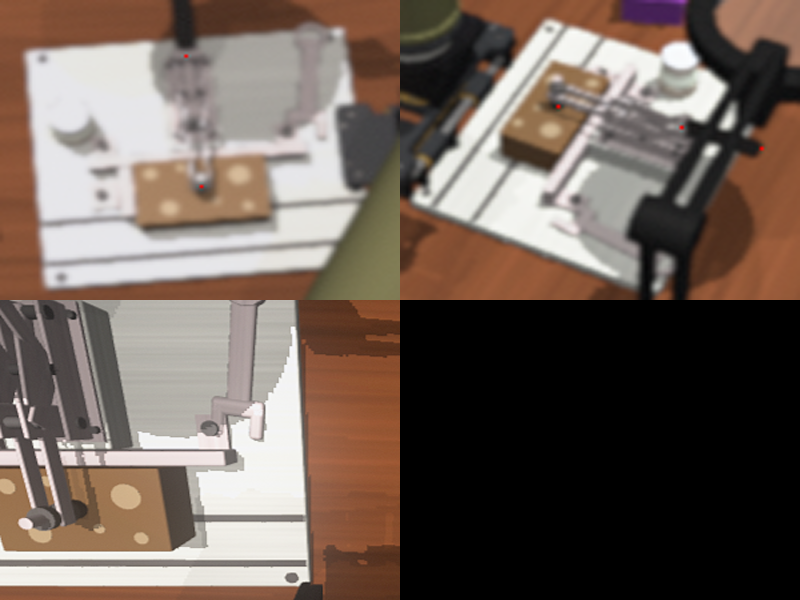

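The final views show the foot on the block at (202,186), and the handle level on its predicted points at (682,127)–(761,148). The block is square in the corner, and the jar and wrench are in place. Handing in.

```bash
python3 -c "
from cell import env
print(env.sign_off())"
```

```text
the job is handed in; nothing more can be done
None
```

I opened the clamp, pushed the block against the fence and the end stop (square to about 0.1° in the top camera), swung the clamp back down so the handle lies level in its locked position, and handed the job in at about 34 s with the gripper clear; the lamp was not touched as far as I could see.

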